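Sort spare parts into their sample-marked trays

TASK

Put the loose spares away: each of the two filter modules, the heatsink and the attenuator goes into an empty bay of the tray whose middle bay already shows a part of its own kind, one part to a bay, resting flat on the bay's floor, the modules right way up and the heatsink fins up. Leave the flux tin and the solder reel standing where they are.

Things in the scene. Friction and masses are not known exactly. Their poses are not given: they have to be found in the camera images.
- tray_filter: Tray for filter modules: fixed low black open tray, 94 (own x) x 216 (own y) x 14 mm, walls 3, floor 2.5 mm. Three bays along own y, each 88 (x) x 68 (y) mm inside, centres at y = -71, 0, 71 mm. Middle bay: fixed sample, a filter module 17 mm high; end bays empty. Trays are alike but for the sample and change places. Origin: centre of underside, z up.
- tray_heatsink: Tray for heatsinks: fixed low black open tray, 94 (own x) x 216 (own y) x 14 mm, walls 3, floor 2.5 mm. Three bays along own y, each 88 (x) x 68 (y) mm inside, centres at y = -71, 0, 71 mm. Middle bay: fixed sample, a finned heatsink, 26 mm high; end bays empty. Trays are alike but for the sample and change places. Origin: centre of underside, z up.
- tray_attenuator: Tray for attenuators: fixed low black open tray, 94 (own x) x 216 (own y) x 14 mm, walls 3, floor 2.5 mm. Three bays along own y, each 88 (x) x 68 (y) mm inside, centres at y = -71, 0, 71 mm. Middle bay: fixed sample, an attenuator along y, 17 mm high; end bays empty. Trays are alike but for the sample and change places. Origin: centre of underside, z up.
- filter_a: Loose filter module: white rectangular block on a thin green circuit board, 30 mm (own x) by 42 mm (own y), 17 mm high, about 30 g, standing on its board. The two loose ones are alike and interchangeable. Grip it across its 30 mm. Origin: centre of the underside, z up.
- filter_b: Loose filter module: white rectangular block on a thin green circuit board, 30 mm (own x) by 42 mm (own y), 17 mm high, about 30 g, standing on its board. The two loose ones are alike and interchangeable. Grip it across its 30 mm. Origin: centre of the underside, z up.
- heatsink: Loose heatsink: pale metal block with upright fins, 34 mm (own x) by 50 mm (own y), 26 mm high, about 45 g, fins up. Grip it across its 34 mm. Origin: centre of the underside, z up.
- attenuator: Loose coaxial attenuator: short silver cylinder with a blue band, lying down, 54 mm long (own x), 17 mm thick (own y) and high, about 30 g; it does not roll. Grip it across its 17 mm. Origin: centre of the underside as it first lies, z up.
- flux_tin: Round flux tin, white with a yellow lid, 46 mm across, 22 mm high, loose, standing in a gap between two trays; not to be sorted. Origin: centre of the underside.
- solder_reel: White solder reel standing on its flange, 56 mm across, 45 mm high, loose, standing in a gap between two trays; not to be sorted. Origin: centre of the underside.
There are look-alikes about, which are no part of the job. Leave any green or red look-alike of the heatsink alone.

How it is judged:
At the end, for the whole second after the job is handed in: Each part's centre is inside an end bay of its kind's tray (one filter module in each), underside within 4.5 mm of the bay floor, upright within 0.15 rad (attenuator: level, any side up), at rest; flux tin and solder reel within 20 mm of their starts ((((x of filter_a in the frame of tray_filter between -0.044 and 0.044 m and y of filter_a in the frame of tray_filter between 0.037 and 0.105 m and z of filter_a in the frame of tray_filter between 0 and 0.007 m) and (x of filter_b in the frame of tray_filter between -0.044 and 0.044 m and y of filter_b in the frame of tray_filter between -0.105 and -0.037 m and z of filter_b in the frame of tray_filter between 0 and 0.007 m)) or ((x of filter_a in the frame of tray_filter between -0.044 and 0.044 m and y of filter_a in the frame of tray_filter between -0.105 and -0.037 m and z of filter_a in the frame of tray_filter between 0 and 0.007 m) and (x of filter_b in the frame of tray_filter between -0.044 and 0.044 m and y of filter_b in the frame of tray_filter between 0.037 and 0.105 m and z of filter_b in the frame of tray_filter between 0 and 0.007 m))) and ((x of heatsink in the frame of tray_heatsink between -0.044 and 0.044 m and y of heatsink in the frame of tray_heatsink between 0.037 and 0.105 m and z of heatsink in the frame of tray_heatsink between 0 and 0.007 m) or (x of heatsink in the frame of tray_heatsink between -0.044 and 0.044 m and y of heatsink in the frame of tray_heatsink between -0.105 and -0.037 m and z of heatsink in the frame of tray_heatsink between 0 and 0.007 m)) and ((x of attenuator in the frame of tray_attenuator between -0.044 and 0.044 m and y of attenuator in the frame of tray_attenuator between 0.037 and 0.105 m and z of attenuator in the frame of tray_attenuator between 0 and 0.022 m) or (x of attenuator in the frame of tray_attenuator between -0.044 and 0.044 m and y of attenuator in the frame of tray_attenuator between -0.105 and -0.037 m and z of attenuator in the frame of tray_attenuator between 0 and 0.022 m)) and angle between each of filter_a, filter_b, heatsink's own z axis and vertical below 0.15 rad and angle between attenuator's own x axis and vertical between 1.42 and 1.72 rad and linear speed of each of filter_a, filter_b, heatsink, attenuator below 0.02 m/s and distance of each of flux_tin, solder_reel from where it was at the start of the episode below 0.02 m); the robot touches nothing.
It fails at once if the flux tin or the solder reel is moved by more than 20 mm or tipped over (distance of any of flux_tin, solder_reel from where it was at the start of the episode above 0.02 m or angle between any of flux_tin, solder_reel's own z axis and vertical above 0.5 rad).
It also fails if it takes over 96 s, if anything falls off the work surface, if the arm or the gripper's body presses on something with over 40 N, if the wrist force passes 120 N, or if a joint passes its speed limit or range.

ROBOT

A 6-joint arm with a two-finger parallel gripper is mounted at the origin on a cart in front of the work surface, level with it; the furniture and walls round the work are solid. World frame = base frame: x ahead of the robot, y to its left, z up, the work surface at z = 0. Lengths are in m, angles in rad, forces in N, time in s.
With the tool pointing down it reaches from about 0.25 to 0.775 m from the base axis. Payload 4 kg.
Tool frame: the origin (TCP) lies at the centre of the arm's flange, where the gripper is bolted on; the fingertips stand 199 mm ahead of it and the grasp point (between the pads) lies 180 mm ahead of it (robot.tcp_to_tips is the z of the fingertips in the tool frame, in m); z points along the fingers, y is the line along which they close (so a half turn about z gives the same grasp; the last joint's range is limited). The gripper opens to 94 mm and grips with 3 to 60 N. Pads are 16 mm wide; open, the fingers measure 119 mm over their backs; the gripper's body (75 mm by 177 mm) begins 78 mm behind the grasp point.
Start: joints at [-1.424, 0.087, 1.371, -0, 1.684, -0.103], TCP at [0.136, -0.533, 0.405] pointing down, gripper open.
Joint ranges: [-3.1, 3.1], [-0.76, 2.03], [0.27, 2.55], [-1.08, 4.22], [0.17, 2.65], [-2.57, 2.57]. Speed limits (rad/s): [2.79, 2.79, 3.14, 3.14, 3.14, 3.14].

INTERFACE

Orientations are given as [roll, pitch, yaw] about the fixed x, y, z axes, in that order (R = Rz(yaw) Ry(pitch) Rx(roll)).
In Python, from bench import robot gives the robot as it stands.
- The arm moves only by the tool play_rows, never from a script. Its arguments are lists of equal length, an entry for each row: "translation": the shift along the tool's x, y, z scaled (see below), a list of three; "twist": the turn, a rotation vector about the tool's x, y, z scaled (see below), a list of three; "gripper": the opening, from -1 (shut) to 1 (fully open). A call has 1 to 8 rows; each row shifts and turns the commanded pose from where the row before left it, along the tool's axes as they then stand; what a row does not reach is not made up. The controller multiplies each number of a shift by 0.04 m and each number of a turn by 0.1 rad. A row lasts 1/10 s, in which the tool goes at most 50 mm and 8.59 degrees, less where a joint would pass 70% of its speed; a pose out of reach is approached as far as the arm can. A call with a number of a shift or a turn outside -1 to 1 is refused whole. A call with a gripper value outside its range is refused whole. The fingers move at their own pace and stop on an object; the grip force is fixed at half the most. Time passes only in rows, so rows that do not move let the fingers close. It gives the time, the measured TCP pose, the force, the opening and the grip force at its end, in the units of the state.
- robot.get_obs(): the state, without advancing time (a new reading comes with each control period).
- robot.snapshot(name): name is "side" or "top"; returns the picture (384x512x3 uint8, red, green, blue); there is no depth.
- robot.camera_model(name): a dict with "camera_matrix" (3x3 intrinsics, pixels), "rvec" (rotation vector, rad) and "tvec" (3), from world to camera coordinates, as OpenCV has them. Camera axes: x right, y down, z forward; pixel columns grow to the right and rows downward; lengths in m; the calibration is good to about 2 mm. A picture is of the moment at which its call begins. camera_model takes no time and is no camera call.
- robot.close_job(): hands the job in; it is judged then, once.
Trained networks look in the newest picture that a camera, given by its name, has taken for a name from the list of things; names that differ only in an ending like _2 or _b are one class to them, and where a whole thing is asked for, a point or a joint stands for the part that bears it (a point fixed in the world has none). Each returns a list of dicts, best first, with "score" (0 to 1); they miss things now and then, are a little off and sometimes report something else, mostly with a low value. They report only what shows in the picture. A call takes as long as a camera call. They do not tell look-alikes from the thing itself.
- robot.recognise(name, camera): "centre" ([x, y, z] in m, in world coordinates, good to about 4 mm: the middle of the surface that is visible of it).
- robot.spot_point(name, camera): "centre" ([x, y, z] in m, in world coordinates, good to about 4 mm: a listed point, or the origin of a listed thing).
The state is a dict: "time": time; "joint_positions": joint angles; "qvel": joint speeds; "joint_torque": joint torques, N m; "tool_pos": TCP position; "ee_rot": TCP orientation; "wrist_force": force on the tool from outside, world axes, zero at the start; "wrist_torque": the same for the moment, N m; "width": finger opening in m; "finger_force": force on a finger pad.
Only numpy, scipy, OpenCV 4.12 (cv2) and the standard library are available. Lean on these libraries where they do the work, as an engineer would, in place of code of your own. Each camera call takes 0.05 s, during which the arm holds its last target. There are 200 camera calls.

## Working session

There is one attempt and no reset: what is moved stays moved. The work goes in short steps, Python scripts to look and compute and a tool call to move; the robot and the scene stay as the last step left them, time stands still between calls to the robot, and variables do not carry over. Pictures are saved under pics/ and viewed, at most 14 in all, crops included, and the job is handed in when it is done.

Besides the shell and the picture viewer there is one more tool, called after "Request:" as a command line: name --argument value ..., lists and objects as JSON in quotes. play_rows: Moves the arm, as the interface text tells. Its arguments: {"type":"object","properties":{"translation":{"type":"array","items":{"type":"array","items":{"type":"number","minimum":-1,"maximum":1}}},"twist":{"type":"array","items":{"type":"array","items":{"type":"number","minimum":-1,"maximum":1}}},"gripper":{"type":"array","items":{"type":"number"}}},"required":["translation","twist","gripper"]}

```bash
mkdir -p pics
cat > h.py <<'E'
import numpy as np, cv2
from bench import robot
def snap(cam,fn):
    im=robot.snapshot(cam); cv2.imwrite('pics/'+fn,cv2.cvtColor(im,cv2.COLOR_RGB2BGR)); return im
def ray(cam,u,v,z):
    m=robot.camera_model(cam);K=np.array(m['camera_matrix']);R=cv2.Rodrigues(np.array(m['rvec'],float))[0];t=np.array(m['tvec'],float).ravel()
    d=R.T@np.linalg.inv(K)@[u,v,1];c=-R.T@t
    return c+d*(z-c[2])/d[2]
def proj(cam,p):
    m=robot.camera_model(cam)
    return cv2.projectPoints(np.array(p,float).reshape(-1,1,3),np.array(m['rvec'],float),np.array(m['tvec'],float),np.array(m['camera_matrix']),None)[0].reshape(-1,2)
E
python3 - <<'E'
from h import *
for c in('top','side'):
    im=snap(c,c+'0.png')
for n in ['tray_filter','tray_heatsink','tray_attenuator','filter_a','heatsink','attenuator','flux_tin','solder_reel']:
    for c in('top','side'):
        for d in robot.spot_point(n,c): print(n,c,round(d['score'],2),np.round(d['centre'],3),proj(c,d['centre']).round()[0])
o=robot.get_obs();print(o['time'],o['tool_pos'],o['ee_rot'],o['width'])
E
```

```text
tray_filter top 0.73 [ 0.485  0.359 -0.001] [119. 223.]
tray_filter side 0.93 [0.483 0.359 0.003] [216. 328.]
tray_heatsink top 0.98 [0.453 0.004 0.004] [260. 230.]
tray_heatsink side 0.94 [0.452 0.004 0.002] [292. 222.]
tray_heatsink side 0.35 [ 0.483 -0.34   0.004] [321. 150.]
tray_attenuator top 0.7 [ 0.478 -0.344 -0.002] [397. 216.]
tray_attenuator top 0.27 [ 0.595  0.069 -0.001] [233. 177.]
filter_a top 0.73 [ 0.587 -0.173  0.001] [326. 176.]
filter_a top 0.73 [ 0.596  0.065 -0.001] [235. 176.]
filter_a top 0.33 [ 0.596 -0.055 -0.002] [281. 175.]
filter_a side 0.53 [ 0.585 -0.172  0.008] [270. 170.]
filter_a side 0.46 [ 0.593  0.065 -0.002] [231. 223.]
filter_a side 0.35 [0.463 0.177 0.   ] [261. 268.]
filter_a side 0.31 [0.483 0.359 0.003] [215. 328.]
heatsink top 0.8 [ 0.651 -0.319 -0.001] [380. 151.]
heatsink top 0.66 [ 0.595 -0.052 -0.006] [280. 176.]
heatsink top 0.58 [0.628 0.25  0.002] [163. 167.]
heatsink side 0.91 [ 0.628  0.251 -0.   ] [180. 269.]
heatsink side 0.63 [ 0.652 -0.319 -0.001] [267. 143.]
heatsink side 0.41 [0.484 0.36  0.   ] [215. 329.]
attenuator top 0.6 [ 0.601  0.164 -0.003] [197. 176.]
attenuator side 0.71 [ 0.6    0.16  -0.001] [211. 247.]
flux_tin top 0.85 [ 0.498 -0.169 -0.001] [327. 211.]
flux_tin top 0.44 [ 0.468  0.175 -0.001] [192. 227.]
flux_tin side 0.69 [ 0.493 -0.168  0.   ] [299. 181.]
flux_tin side 0.2 [ 0.485 -0.342  0.003] [321. 150.]
solder_reel top 0.75 [ 0.467  0.175 -0.001] [192. 227.]
solder_reel side 0.82 [0.463 0.175 0.002] [261. 267.]
0.9 [ 0.13595364 -0.53293648  0.4047054 ] [3.14150167e+00 3.03382612e-06 2.49791726e-01] 0.093932325311238
```

View pics/top0.png

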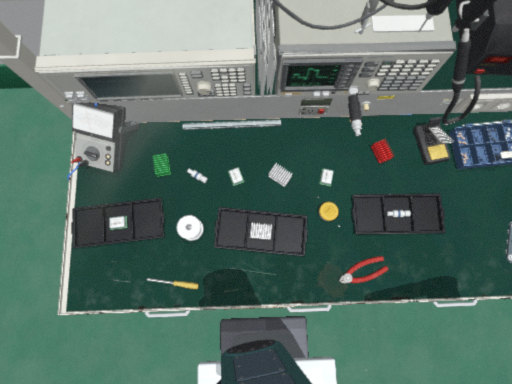

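View pics/side0.png

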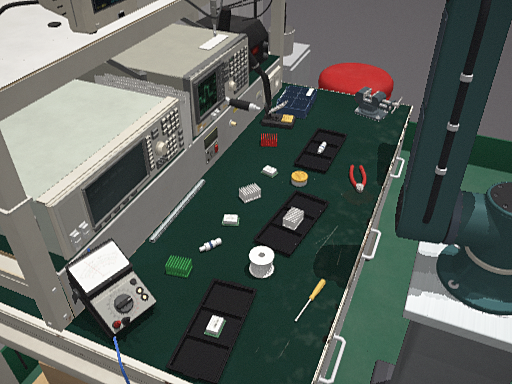

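The top view shows these candidates. Pale heatsink (280,175): the one to take, since green (162,165) and red (382,151) are look-alikes. White filter modules are at (236,177) and (327,177), and the attenuator is at (197,176). Trays are filter at left, heatsink in the middle and attenuator at right. I'll confirm with one rectified enlargement and measure the poses.

```bash
cat >> h.py <<'E'
def ortho(im,cam,z,x0,x1,y0,y1,s):
    # s px per m ; image up = +x, left = +y
    q=[(x1,y1,z),(x1,y0,z),(x0,y0,z),(x0,y1,z)]
    W,H=int((y1-y0)*s),int((x1-x0)*s)
    M=cv2.getPerspectiveTransform(proj(cam,q).astype(np.float32),np.float32([[0,0],[W,0],[W,H],[0,H]]))
    return cv2.warpPerspective(im,M,(W,H),flags=cv2.INTER_CUBIC)
E
python3 - <<'E'
from h import *
im=cv2.cvtColor(cv2.imread('pics/top0.png'),cv2.COLOR_BGR2RGB)
s=2000
tiles=[]
for n,z,(cx,cy) in [('att',.012,(.6,.162)),('f1',.017,(.596,.065)),('hs',.02,(.596,-.054)),('f2',.017,(.587,-.172)),
    ('tF',.014,(.484,.359)),('tH',.014,(.453,.004)),('tA',.014,(.478,-.344))]:
    h=.05 if n[0]!='t' else .14
    ss=s if n[0]!='t' else s*.05/.14
    o=ortho(im,'top',z,cx-h,cx+h,cy-h,cy+h,ss)
    g=cv2.cvtColor(o,cv2.COLOR_RGB2HSV)
    if n[0]!='t': m=((o.max(2)>110)).astype(np.uint8)
    else: m=(o.max(2)<62).astype(np.uint8) & (o[...,1].astype(int)-o[...,0]<12).astype(np.uint8)
    m=cv2.morphologyEx(m,cv2.MORPH_CLOSE,np.ones((9,9)))
    c=max(cv2.findContours(m,0,2)[0],key=cv2.contourArea)
    (u,v),(w,hh),a=cv2.minAreaRect(c)
    b=cv2.boxPoints(((u,v),(w,hh),a))
    e=max([b[1]-b[0],b[2]-b[1]],key=np.linalg.norm)
    dx,dy=-e[1],-e[0]  # world of long axis
    print(n,'ctr',round(cx+h-v/ss,4),round(cy+h-u/ss,4),'size mm',round(w/ss*1e3),round(hh/ss*1e3),'long axis yaw deg',round(np.degrees(np.arctan2(dy,dx))%180,1))
    o=o.copy();cv2.drawContours(o,[b.astype(int)],0,(255,0,0),1)
    tiles.append(cv2.resize(o,(200,200)))
tiles.append(tiles[0]*0)
cv2.imwrite('pics/tiles.png',cv2.cvtColor(np.vstack([np.hstack(tiles[:4]),np.hstack(tiles[4:])]),cv2.COLOR_RGB2BGR))
for uv in [(150,123),(300,118),(72,220)]: print(ray('top',*uv,0).round(3))
m=robot.camera_model('top');R=cv2.Rodrigues(np.array(m['rvec'],float))[0];print(-R.T@np.array(m['tvec']).ravel())
E
```

```text
att ctr 0.5993 0.1611 size mm 59 19 long axis yaw deg 57.4
f1 ctr 0.5917 0.061 size mm 44 31 long axis yaw deg 18.4
hs ctr 0.5915 -0.0512 size mm 55 44 long axis yaw deg 54.3
f2 ctr 0.5819 -0.169 size mm 31 44 long axis yaw deg 166.4
tF ctr 0.4839 0.3544 size mm 100 225 long axis yaw deg 95.2
tH ctr 0.4515 0.0045 size mm 225 100 long axis yaw deg 82.3
tA ctr 0.483 -0.3414 size mm 230 101 long axis yaw deg 88.7
[0.751 0.288 0.   ]
[ 0.752 -0.114 -0.   ]
[0.495 0.476 0.   ]
[0.34558395 0.01062597 0.91618432]
```

View pics/tiles.png

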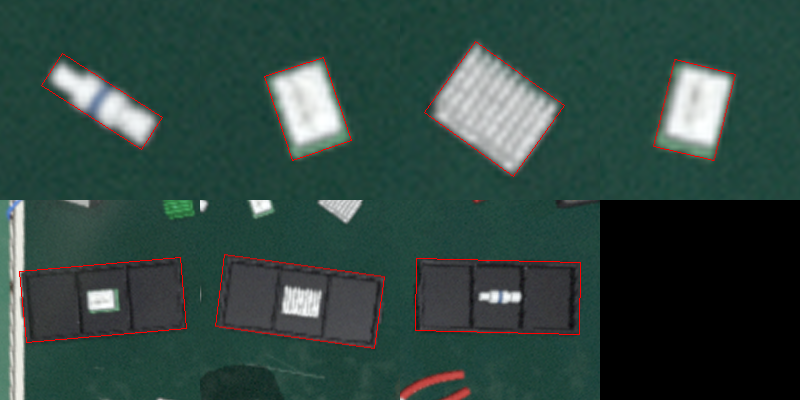

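The crop confirms it: the pale finned heatsink, two white modules on green board and the blue-banded attenuator, with the trays showing their samples. Next is a planning helper that prints the tool-axis units for a target.

```bash
cat > plan.py <<'E'
import sys, numpy as np
from bench import robot
# args: x y tipz yawdeg -> turn units (0.1rad about tool z), then shift units (0.04 m) along tool axes after the turn
x,y,tz,yaw=map(float,sys.argv[1:5])
o=robot.get_obs();p=np.array(o['tool_pos']);r=o['ee_rot'];w=np.radians(yaw)
d=np.array([x,y,tz+.199])-p
c,s=np.cos(w),np.sin(w)
print('t',round(o['time'],2),'pos',p.round(4),'rpy',np.round(r,3),'w',round(o['width'],4),'ff',np.round(o['finger_force'],1))
turn=-(w-r[2]); turn=(turn+np.pi)%(2*np.pi)-np.pi
print('turn',round(turn/.1,2),'shift',np.round(np.array([d[0]*c+d[1]*s,d[0]*s-d[1]*c,-d[2]])/.04,2), 'q',np.round(o['joint_positions'],2))
E
python3 plan.py .585 -.172 .10 -14
```

```text
t 0.9 pos [ 0.136  -0.5329  0.4047] rpy [3.142 0.    0.25 ] w 0.0939 ff 0.0
turn 4.94 shift [  8.71 -11.47   2.64] q [-1.42  0.09  1.37  0.    1.68 -0.1 ]
```

Request:
play_rows --translation '[[0,0,0],[0,0,0],[0,0,0],[0,0,0],[0,0,0]]' --twist '[[0,0,1],[0,0,1],[0,0,1],[0,0,1],[0,0,0.94]]' --gripper '[1,1,1,1,1]'

```text
time: 1.4
tool_pos: [0.136, -0.5329, 0.4047]
ee_rot: [3.141, -0.0, -0.248]
wrist_force: [-0.4, 0.5, 0.1]
width: 0.0941
finger_force: 0.0
```

Request:
play_rows --translation '[[0.54,-0.72,0],[0.54,-0.72,0],[0.54,-0.72,0],[0.54,-0.72,0],[0.54,-0.72,0],[0.54,-0.72,0],[0.54,-0.72,0],[0.54,-0.72,0]]' --twist '[[0,0,0],[0,0,0],[0,0,0],[0,0,0],[0,0,0],[0,0,0],[0,0,0],[0,0,0]]' --gripper '[1,1,1,1,1,1,1,1]'

```text
time: 2.2
tool_pos: [0.3603, -0.35, 0.4049]
ee_rot: [3.141, -0.0, -0.244]
wrist_force: [0.3, -0.3, -0.4]
width: 0.094
finger_force: 0.0
```

Request:
play_rows --translation '[[0.54,-0.72,0.33],[0.54,-0.72,0.33],[0.54,-0.72,0.33],[0.54,-0.72,0.33],[0.54,-0.72,0.33],[0.54,-0.72,0.33],[0.54,-0.72,0.33],[0.54,-0.72,0.33]]' --twist '[[0,0,0],[0,0,0],[0,0,0],[0,0,0],[0,0,0],[0,0,0],[0,0,0],[0,0,0]]' --gripper '[1,1,1,1,1,1,1,1]'

```text
time: 3.0
tool_pos: [0.5838, -0.1682, 0.2986]
ee_rot: [3.141, -0.0, -0.244]
wrist_force: [0.6, -0.4, -0.8]
width: 0.094
finger_force: 0.0
```

```bash
python3 plan.py .585 -.172 .004 -14; python3 -c "
from h import *
snap('side','s1.png')"
```

```text
t 3.0 pos [ 0.5838 -0.1682  0.2986] rpy [ 3.141 -0.    -0.244] w 0.094 ff 0.0
turn 0.0 shift [0.05 0.08 2.39] q [-0.37  0.26  1.39 -0.    1.5   1.44]
```

View pics/s1.png

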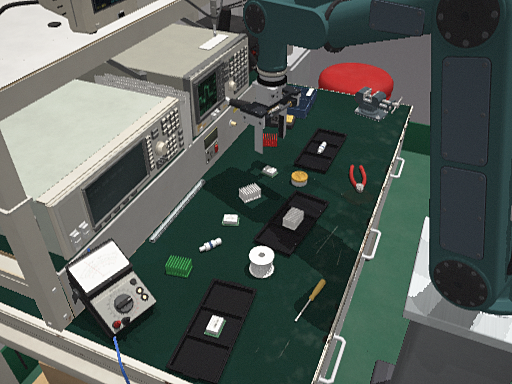

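The gripper hangs above the right-hand module (side ~(268,170)), clear of everything, so I descend and grip.

Request:
play_rows --translation '[[0.05,0.08,0.4],[0,0,0.4],[0,0,0.4],[0,0,0.4],[0,0,0.4],[0,0,0.39],[0,0,0]]' --twist '[[0,0,0],[0,0,0],[0,0,0],[0,0,0],[0,0,0],[0,0,0],[0,0,0]]' --gripper '[1,1,1,1,1,1,1]'

```text
time: 3.75
tool_pos: [0.5829, -0.1734, 0.201]
ee_rot: [-3.141, 0.004, -0.245]
wrist_force: [0.4, -0.0, 0.0]
width: 0.0941
finger_force: 0.0
```

Request:
play_rows --translation '[[0,0,0],[0,0,0],[0,0,0],[0,0,0],[0,0,0],[0,0,0],[0,0,0],[0,0,0]]' --twist '[[0,0,0],[0,0,0],[0,0,0],[0,0,0],[0,0,0],[0,0,0],[0,0,0],[0,0,0]]' --gripper '[-1,-1,-1,-1,-1,-1,-1,-1]'

```text
time: 4.55
tool_pos: [0.5839, -0.1729, 0.2035]
ee_rot: [3.142, -0.0, -0.244]
wrist_force: [0.0, -0.8, -0.1]
width: 0.0333
finger_force: 0.2
```

Request:
play_rows --translation '[[0,0,-0.4],[0,0,-0.5],[0,0,-0.5],[0,0,-0.5],[0,0,-0.5],[0,0,-0.3],[0,0,0]]' --twist '[[0,0,0],[0,0,0],[0,0,0],[0,0,0],[0,0,0],[0,0,0],[0,0,0]]' --gripper '[-1,-1,-1,-1,-1,-1,-1]'

```text
time: 5.25
tool_pos: [0.5844, -0.1732, 0.3148]
ee_rot: [3.141, -0.006, -0.244]
wrist_force: [-0.2, -1.0, -0.1]
width: 0.0297
finger_force: 30.0
```

```bash
python3 plan.py .4775 .4287 .11 95.2
```

```text
t 5.25 pos [ 0.5844 -0.1732  0.3148] rpy [ 3.141 -0.006 -0.244] w 0.0297 ff 30.0
turn -19.06 shift [15.23 -1.3   0.15] q [-0.38  0.25  1.36 -0.    1.52  1.43]
```

Request:
play_rows --translation '[[0,0,0],[0,0,0],[0,0,0],[0,0,0],[0,0,0],[0,0,0],[0,0,0],[0,0,0]]' --twist '[[0,0,-1],[0,0,-1],[0,0,-1],[0,0,-1],[0,0,-1],[0,0,-1],[0,0,-1],[0,0,-1]]' --gripper '[-1,-1,-1,-1,-1,-1,-1,-1]'

```text
time: 6.05
tool_pos: [0.5836, -0.1729, 0.31]
ee_rot: [-3.14, 0.002, 0.56]
wrist_force: [-0.9, -0.2, -0.6]
width: 0.0298
finger_force: 30.0
```

Request:
play_rows --translation '[[0,0,0],[0,0,0],[0,0,0],[0,0,0],[0,0,0],[0,0,0],[0,0,0],[0,0,0]]' --twist '[[0,0,-1],[0,0,-1],[0,0,-1],[0,0,-1],[0,0,-1],[0,0,-1],[0,0,-1],[0,0,-1]]' --gripper '[-1,-1,-1,-1,-1,-1,-1,-1]'

```text
time: 6.85
tool_pos: [0.5836, -0.1729, 0.31]
ee_rot: [-3.139, -0.0, 1.36]
wrist_force: [0.6, -0.2, -0.3]
width: 0.0296
finger_force: 30.0
```

Request:
play_rows --translation '[[0,0,0],[0,0,0],[0,0,0],[0,0,0],[0.9,-0.1,0],[0.9,-0.1,0],[0.9,-0.1,0],[0.9,-0.1,0]]' --twist '[[0,0,-1],[0,0,-1],[0,0,-1],[0,0,-0.06],[0,0,0],[0,0,0],[0,0,0],[0,0,0]]' --gripper '[-1,-1,-1,-1,-1,-1,-1,-1]'

```text
time: 7.65
tool_pos: [0.5542, -0.0298, 0.3107]
ee_rot: [-3.14, -0.0, 1.659]
wrist_force: [-0.2, 0.5, -0.8]
width: 0.0294
finger_force: 30.0
```

Request:
play_rows --translation '[[0.9,-0.1,0],[0.9,-0.1,0],[0.9,-0.1,0],[0.9,-0.1,0],[0.9,-0.1,0],[0.9,-0.1,0],[0.9,-0.1,0],[0.9,-0.1,0]]' --twist '[[0,0,0],[0,0,0],[0,0,0],[0,0,0],[0,0,0],[0,0,0],[0,0,0],[0,0,0]]' --gripper '[-1,-1,-1,-1,-1,-1,-1,-1]'

```text
time: 8.45
tool_pos: [0.4961, 0.2542, 0.3108]
ee_rot: [-3.141, 0.0, 1.66]
wrist_force: [0.9, -0.1, -0.2]
width: 0.0295
finger_force: 30.0
```

Request:
play_rows --translation '[[0.9,-0.1,0],[0.9,0,0],[0.9,0,0],[0.9,0,0],[0.73,0,0],[0,0,0]]' --twist '[[0,0,0],[0,0,0],[0,0,0],[0,0,0],[0,0,0],[0,0,0]]' --gripper '[-1,-1,-1,-1,-1,-1]'

```text
time: 9.05
tool_pos: [0.476, 0.428, 0.3101]
ee_rot: [-3.14, -0.0, 1.664]
wrist_force: [0.4, -0.3, -0.2]
width: 0.0296
finger_force: 30.0
```

```bash
python3 plan.py .4775 .4287 .007 95.2; python3 -c "
from h import *
im=snap('side','s2f.png');cv2.imwrite('pics/s2.png',cv2.cvtColor(cv2.resize(im[200:384,100:345],None,fx=3,fy=3),cv2.COLOR_RGB2BGR))"
```

```text
t 9.05 pos [0.476  0.428  0.3101] rpy [-3.14  -0.     1.664] w 0.0296 ff 30.0
turn 0.03 shift [0.01 0.04 2.6 ] q [0.64 0.32 1.28 0.   1.54 0.55]
```

View pics/s2.png

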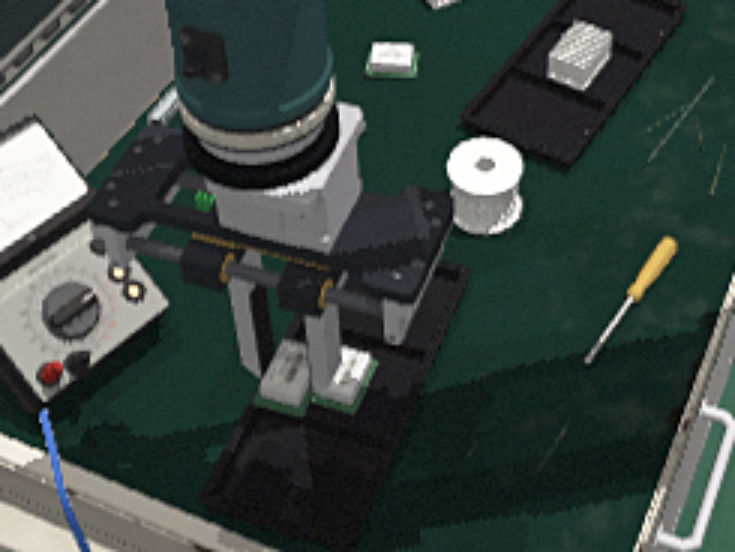

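The module is held upright and level above the empty left bay (crop ~(285,385)). Lower it and release with a partial opening.

Request:
play_rows --translation '[[0.01,0.04,0.5],[0,0,0.5],[0,0,0.5],[0,0,0.5],[0,0,0.35],[0,0,0.19],[0,0,0]]' --twist '[[0,0,0],[0,0,0],[0,0,0],[0,0,0],[0,0,0],[0,0,0],[0,0,0]]' --gripper '[-1,-1,-1,-1,-1,-1,-1]'

```text
time: 9.8
tool_pos: [0.4789, 0.4248, 0.2098]
ee_rot: [-3.141, 0.001, 1.661]
wrist_force: [-0.4, -0.2, -0.9]
width: 0.0295
finger_force: 30.0
```

Request:
play_rows --translation '[[0,0,0],[0,0,0],[0,0,0],[0,0,0],[0,0,-0.2],[0,0,-0.4],[0,0,-0.7],[0,0,-0.7]]' --twist '[[0,0,0],[0,0,0],[0,0,0],[0,0,0],[0,0,0],[0,0,0],[0,0,0],[0,0,0]]' --gripper '[0,0,0,0,0,0,0,0]'

```text
time: 10.6
tool_pos: [0.4786, 0.4256, 0.2918]
ee_rot: [3.141, -0.0, 1.662]
wrist_force: [0.4, 0.4, 0.5]
width: 0.047
finger_force: 0.0
```

```bash
python3 plan.py .594 .063 .09 18.4;python3 plan.py .594 .063 .09 198.4
```

```text
t 10.6 pos [0.4786 0.4256 0.2918] rpy [ 3.141 -0.     1.662] w 0.047 ff 0.0
turn 13.41 shift [-0.12  9.51  0.07] q [ 0.64  0.33  1.31 -0.    1.5   0.55]
t 10.6 pos [0.4786 0.4256 0.2918] rpy [ 3.141 -0.     1.662] w 0.047 ff 0.0
turn -18.01 shift [ 0.12 -9.51  0.07] q [ 0.64  0.33  1.31 -0.    1.5   0.55]
```

Request:
play_rows --translation '[[0,0,0],[0,0,0],[0,0,0],[0,0,0],[0,0,0],[0,0,0],[0,0,0],[0,0,0]]' --twist '[[0,0,1],[0,0,1],[0,0,1],[0,0,1],[0,0,1],[0,0,1],[0,0,1],[0,0,1]]' --gripper '[0.4,0.4,0.4,0.4,0.4,0.4,0.4,0.4]'

```text
time: 11.4
tool_pos: [0.4787, 0.4257, 0.2918]
ee_rot: [3.141, -0.002, 0.858]
wrist_force: [-0.2, 0.3, 0.5]
width: 0.066
finger_force: 0.0
```

Request:
play_rows --translation '[[0,0,0],[0,0,0],[0,0,0],[0,0,0],[0,0,0],[0,0,0],[-0.12,0.8,0],[0,0.8,0]]' --twist '[[0,0,1],[0,0,1],[0,0,1],[0,0,1],[0,0,1],[0,0,0.41],[0,0,0],[0,0,0]]' --gripper '[0.4,0.4,0.4,0.4,0.4,0.4,0.4,0.4]'

```text
time: 12.2
tool_pos: [0.4939, 0.3634, 0.2917]
ee_rot: [-3.141, -0.002, 0.323]
wrist_force: [-0.0, -0.7, -0.8]
width: 0.0659
finger_force: 0.0
```

Request:
play_rows --translation '[[0,0.9,0],[0,0.9,0],[0,0.9,0],[0,0.9,0],[0,0.9,0],[0,0.9,0],[0,0.9,0],[0,0.9,0]]' --twist '[[0,0,0],[0,0,0],[0,0,0],[0,0,0],[0,0,0],[0,0,0],[0,0,0],[0,0,0]]' --gripper '[0.4,0.4,0.4,0.4,0.4,0.4,0.4,0.4]'

```text
time: 13.0
tool_pos: [0.5856, 0.0886, 0.292]
ee_rot: [3.141, -0.003, 0.321]
wrist_force: [1.2, 0.2, -0.2]
width: 0.0659
finger_force: 0.0
```

Request:
play_rows --translation '[[0,0.7,0],[0,0,0]]' --twist '[[0,0,0],[0,0,0]]' --gripper '[0.4,0.4]'

```text
time: 13.2
tool_pos: [0.595, 0.0602, 0.2917]
ee_rot: [3.139, -0.002, 0.316]
wrist_force: [-0.3, 1.0, 0.3]
width: 0.0658
finger_force: 0.0
```

```bash
python3 plan.py .594 .063 .004 18.4; python3 -c "
from h import *
im=snap('side','s3f.png')
a=cv2.resize(im[150:300,170:320],(400,400));b=cv2.resize(im[260:384,140:264],(400,400))
cv2.imwrite('pics/s3.png',cv2.cvtColor(np.hstack([a,b]),cv2.COLOR_RGB2BGR))"
```

```text
t 13.2 pos [0.595  0.0602 0.2917] rpy [ 3.139e+00 -2.000e-03  3.160e-01] w 0.0658 ff 0.0
turn -0.05 shift [-0.   -0.07  2.22] q [ 0.01  0.24  1.42 -0.    1.48  1.26]
```

View pics/s3.png

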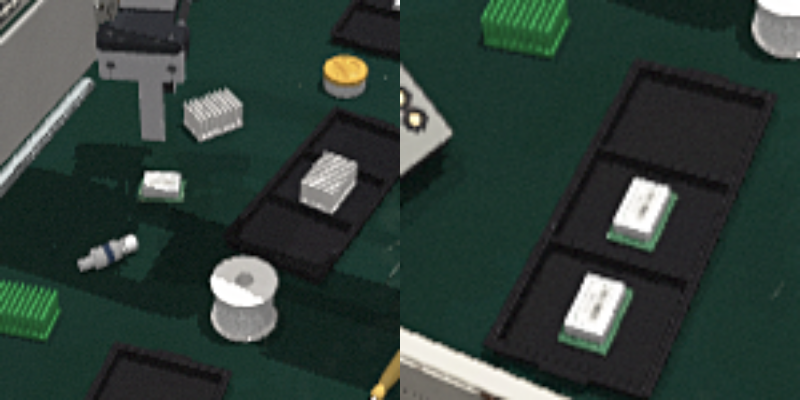

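The first module sits flat in the left bay (right panel ~(595,310)). The second is under the gripper (left panel ~(162,185)).

Request:
play_rows --translation '[[0,-0.07,0.4],[0,0,0.5],[0,0,0.5],[0,0,0.5],[0,0,0.3],[0,0,0],[0,0,0]]' --twist '[[0,0,0],[0,0,0],[0,0,0],[0,0,0],[0,0,0],[0,0,0],[0,0,0]]' --gripper '[0.4,0.4,0.4,0.4,0.4,0.4,0.4]'

```text
time: 13.95
tool_pos: [0.5932, 0.0667, 0.2028]
ee_rot: [3.141, -0.001, 0.322]
wrist_force: [0.2, 0.3, -0.2]
width: 0.0657
finger_force: 0.0
```

Request:
play_rows --translation '[[0,0,0],[0,0,0],[0,0,0],[0,0,0],[0,0,0],[0,0,0],[0,0,0],[0,0,0]]' --twist '[[0,0,0],[0,0,0],[0,0,0],[0,0,0],[0,0,0],[0,0,0],[0,0,0],[0,0,0]]' --gripper '[-1,-1,-1,-1,-1,-1,-1,-1]'

```text
time: 14.75
tool_pos: [0.5931, 0.0659, 0.2021]
ee_rot: [3.141, -0.0, 0.321]
wrist_force: [0.3, -1.1, 2.4]
width: 0.0295
finger_force: 30.0
```

Request:
play_rows --translation '[[0,0,-0.4],[0,0,-0.5],[0,0,-0.5],[0,0,-0.5],[0,0,-0.5],[0,0,-0.3],[0,0,0]]' --twist '[[0,0,0],[0,0,0],[0,0,0],[0,0,0],[0,0,0],[0,0,0],[0,0,0]]' --gripper '[-1,-1,-1,-1,-1,-1,-1]'

```text
time: 15.45
tool_pos: [0.5935, 0.0662, 0.312]
ee_rot: [3.14, -0.004, 0.321]
wrist_force: [0.5, 0.5, 0.2]
width: 0.0294
finger_force: 30.0
```

```bash
python3 plan.py .4905 .2873 .11 95.2
```

```text
t 15.45 pos [0.5935 0.0662 0.312 ] rpy [ 3.14  -0.004  0.321] w 0.0294 ff 30.0
turn -13.41 shift [ 5.74 -2.06  0.07] q [0.02 0.22 1.4  0.   1.51 1.27]
```

Request:
play_rows --translation '[[0,0,0],[0,0,0],[0,0,0],[0,0,0],[0,0,0],[0,0,0],[0,0,0],[0,0,0]]' --twist '[[0,0,-1],[0,0,-1],[0,0,-1],[0,0,-1],[0,0,-1],[0,0,-1],[0,0,-1],[0,0,-1]]' --gripper '[-1,-1,-1,-1,-1,-1,-1,-1]'

```text
time: 16.25
tool_pos: [0.5927, 0.0661, 0.3079]
ee_rot: [-3.139, 0.001, 1.125]
wrist_force: [-0.4, 0.0, 0.5]
width: 0.0299
finger_force: 30.0
```

Request:
play_rows --translation '[[0,0,0],[0,0,0],[0,0,0],[0,0,0],[0,0,0],[0,0,0],[0.82,-0.29,0],[0.82,-0.29,0]]' --twist '[[0,0,-1],[0,0,-1],[0,0,-1],[0,0,-1],[0,0,-1],[0,0,-0.41],[0,0,0],[0,0,0]]' --gripper '[-1,-1,-1,-1,-1,-1,-1,-1]'

```text
time: 17.05
tool_pos: [0.5636, 0.1292, 0.3078]
ee_rot: [-3.139, -0.0, 1.659]
wrist_force: [-0.1, 1.1, 0.4]
width: 0.0297
finger_force: 30.0
```

Request:
play_rows --translation '[[0.82,-0.29,0],[0.82,-0.29,0],[0.82,-0.29,0],[0.82,-0.29,0],[0.82,-0.31,0],[0,0,0]]' --twist '[[0,0,0],[0,0,0],[0,0,0],[0,0,0],[0,0,0],[0,0,0]]' --gripper '[-1,-1,-1,-1,-1,-1]'

```text
time: 17.65
tool_pos: [0.4884, 0.2903, 0.3081]
ee_rot: [-3.138, -0.001, 1.667]
wrist_force: [0.0, 0.1, -0.5]
width: 0.0296
finger_force: 30.0
```

```bash
python3 plan.py .4905 .2873 .0075 95.2
```

```text
t 17.65 pos [0.4884 0.2903 0.3081] rpy [-3.138e+00 -1.000e-03  1.667e+00] w 0.0296 ff 30.0
turn 0.05 shift [-0.08  0.05  2.54] q [0.44 0.17 1.48 0.   1.5  0.34]
```

Request:
play_rows --translation '[[-0.08,0.05,0.5],[0,0,0.5],[0,0,0.5],[0,0,0.5],[0,0,0.34],[0,0,0.2],[0,0,0]]' --twist '[[0,0,0],[0,0,0],[0,0,0],[0,0,0],[0,0,0],[0,0,0],[0,0,0]]' --gripper '[-1,-1,-1,-1,-1,-1,-1]'

```text
time: 18.35
tool_pos: [0.4925, 0.2837, 0.2066]
ee_rot: [-3.139, 0.001, 1.661]
wrist_force: [-1.2, -0.5, 0.4]
width: 0.0299
finger_force: 30.0
```

Request:
play_rows --translation '[[0,0,0],[0,0,0],[0,0,0],[0,0,0],[0,0,-0.2],[0,0,-0.4],[0,0,-0.7],[0,0,-0.7]]' --twist '[[0,0,0],[0,0,0],[0,0,0],[0,0,0],[0,0,0],[0,0,0],[0,0,0],[0,0,0]]' --gripper '[0,0,0,0,0,0,0,0]'

```text
time: 19.15
tool_pos: [0.4926, 0.2842, 0.2893]
ee_rot: [-3.141, 0.0, 1.662]
wrist_force: [1.0, 1.0, -0.6]
width: 0.0467
finger_force: 0.0
```

```bash
python3 plan.py .600 .1615 .09 57.4
```

```text
t 19.15 pos [0.4926 0.2842 0.2893] rpy [-3.141  0.     1.662] w 0.0467 ff 0.0
turn 6.6 shift [-1.14  3.92  0.01] q [ 0.42  0.18  1.5  -0.    1.46  0.33]
```

Request:
play_rows --translation '[[0,0,0],[0,0,0],[0,0,0],[0,0,0],[0,0,0],[0,0,0],[0,0,0]]' --twist '[[0,0,1],[0,0,1],[0,0,1],[0,0,1],[0,0,1],[0,0,1],[0,0,0.6]]' --gripper '[0.2,0.2,0.2,0.2,0.2,0.2,0.2]'

```text
time: 19.85
tool_pos: [0.4928, 0.2843, 0.2892]
ee_rot: [3.141, -0.001, 0.999]
wrist_force: [0.0, -1.0, 0.7]
width: 0.0569
finger_force: 0.0
```

Request:
play_rows --translation '[[-0.24,0.8,0],[-0.24,0.8,0],[-0.24,0.8,0],[-0.24,0.8,0],[-0.18,0.72,0],[0,0,0]]' --twist '[[0,0,0],[0,0,0],[0,0,0],[0,0,0],[0,0,0],[0,0,0]]' --gripper '[0.2,0.2,0.2,0.2,0.2,0.2]'

```text
time: 20.45
tool_pos: [0.6023, 0.1586, 0.2889]
ee_rot: [3.139, -0.0, 0.998]
wrist_force: [0.4, 0.8, 0.4]
width: 0.0562
finger_force: 0.0
```

```bash
python3 plan.py .600 .1615 .004 57.4; python3 -c "
from h import *
im=snap('side','s4f.png')
a=cv2.resize(im[150:300,150:300],(400,400));b=cv2.resize(im[260:384,140:264],(400,400))
cv2.imwrite('pics/s4.png',cv2.cvtColor(np.hstack([a,b]),cv2.COLOR_RGB2BGR))"
```

```text
t 20.45 pos [0.6023 0.1586 0.2889] rpy [ 3.139 -0.     0.998] w 0.0562 ff 0.0
turn -0.04 shift [ 0.03 -0.09  2.15] q [ 0.17  0.29  1.36 -0.    1.49  0.74]
```

View pics/s4.png

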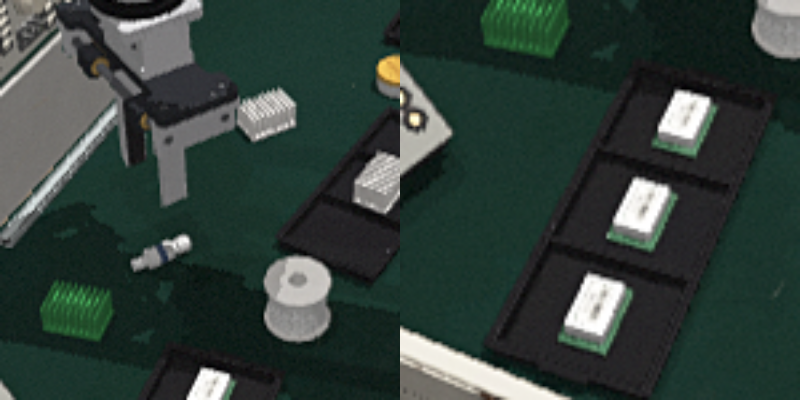

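Both modules sit in their bays (right panel). The attenuator (left panel ~(162,252)) is under the gripper.

Request:
play_rows --translation '[[0,-0.03,0.4],[0,0,0.5],[0,0,0.5],[0,0,0.5],[0,0,0.25],[0,0,0],[0,0,0]]' --twist '[[0,0,0],[0,0,0],[0,0,0],[0,0,0],[0,0,0],[0,0,0],[0,0,0]]' --gripper '[0.2,0.2,0.2,0.2,0.2,0.2,0.2]'

```text
time: 21.2
tool_pos: [0.5993, 0.1626, 0.2032]
ee_rot: [3.141, -0.001, 1.003]
wrist_force: [0.4, 0.3, -0.1]
width: 0.0563
finger_force: 0.0
```

Request:
play_rows --translation '[[0,0,0],[0,0,0],[0,0,0],[0,0,0],[0,0,0],[0,0,0],[0,0,0],[0,0,0]]' --twist '[[0,0,0],[0,0,0],[0,0,0],[0,0,0],[0,0,0],[0,0,0],[0,0,0],[0,0,0]]' --gripper '[-1,-1,-1,-1,-1,-1,-1,-1]'

```text
time: 22.0
tool_pos: [0.5994, 0.1619, 0.2023]
ee_rot: [3.141, 0.0, 1.002]
wrist_force: [0.4, -0.4, -0.5]
width: 0.0151
finger_force: 30.0
```

Request:
play_rows --translation '[[0,0,-0.4],[0,0,-0.5],[0,0,-0.5],[0,0,-0.5],[0,0,-0.5],[0,0,-0.3],[0,0,0]]' --twist '[[0,0,0],[0,0,0],[0,0,0],[0,0,0],[0,0,0],[0,0,0],[0,0,0]]' --gripper '[-1,-1,-1,-1,-1,-1,-1]'

```text
time: 22.7
tool_pos: [0.5998, 0.1621, 0.3136]
ee_rot: [3.137, -0.004, 1.002]
wrist_force: [0.7, 0.8, -0.6]
width: 0.0149
finger_force: 30.0
```

```bash
python3 plan.py .4816 -.272 .11 88.7
```

```text
t 22.7 pos [0.5998 0.1621 0.3136] rpy [ 3.137 -0.004  1.002] w 0.0149 ff 30.0
turn -5.46 shift [-10.92  -2.71   0.12] q [0.17 0.28 1.33 0.   1.53 0.74]
```

Held (14.9 mm opening, 30 N). 13 rows of (-0.84, -0.21) follow the turn.

Request:
play_rows --translation '[[0,0,0],[0,0,0],[0,0,0],[0,0,0],[0,0,0],[0,0,0]]' --twist '[[0,0,-1],[0,0,-1],[0,0,-1],[0,0,-1],[0,0,-1],[0,0,-0.46]]' --gripper '[-1,-1,-1,-1,-1,-1]'

```text
time: 23.3
tool_pos: [0.599, 0.162, 0.3088]
ee_rot: [-3.139, 0.001, 1.551]
wrist_force: [-0.7, 0.0, 0.2]
width: 0.0146
finger_force: 30.0
```

Request:
play_rows --translation '[[-0.84,-0.21,0],[-0.84,-0.21,0],[-0.84,-0.21,0],[-0.84,-0.21,0],[-0.84,-0.21,0],[-0.84,-0.21,0],[-0.84,-0.21,0],[-0.84,-0.21,0]]' --twist '[[0,0,0],[0,0,0],[0,0,0],[0,0,0],[0,0,0],[0,0,0],[0,0,0],[0,0,0]]' --gripper '[-1,-1,-1,-1,-1,-1,-1,-1]'

```text
time: 24.1
tool_pos: [0.5251, -0.1063, 0.3091]
ee_rot: [-3.14, -0.0, 1.548]
wrist_force: [0.8, -0.1, -0.8]
width: 0.0142
finger_force: 30.0
```

Request:
play_rows --translation '[[-0.84,-0.21,0],[-0.84,-0.21,0],[-0.84,-0.21,0],[-0.84,-0.21,0],[-0.84,-0.2,0],[0,0,0],[0,0,0]]' --twist '[[0,0,0],[0,0,0],[0,0,0],[0,0,0],[0,0,0],[0,0,0],[0,0,0]]' --gripper '[-1,-1,-1,-1,-1,-1,-1]'

```text
time: 24.8
tool_pos: [0.4801, -0.2725, 0.3091]
ee_rot: [-3.14, -0.002, 1.546]
wrist_force: [-1.0, 0.2, -0.2]
width: 0.0145
finger_force: 30.0
```

```bash
python3 plan.py .4816 -.272 .0075 88.7
```

```text
t 24.8 pos [ 0.4801 -0.2725  0.3091] rpy [-3.140e+00 -2.000e-03  1.546e+00] w 0.0145 ff 30.0
turn -0.02 shift [0.01 0.04 2.57] q [-0.62  0.13  1.51  0.    1.5  -0.59]
```

Request:
play_rows --translation '[[0,0.03,0.5],[0,0,0.5],[0,0,0.5],[0,0,0.5],[0,0,0.35],[0,0,0.22],[0,0,0]]' --twist '[[0,0,0],[0,0,0],[0,0,0],[0,0,0],[0,0,0],[0,0,0],[0,0,0]]' --gripper '[-1,-1,-1,-1,-1,-1,-1]'

```text
time: 25.5
tool_pos: [0.4817, -0.2714, 0.2063]
ee_rot: [-3.14, -0.001, 1.549]
wrist_force: [1.3, 0.3, -0.3]
width: 0.0145
finger_force: 30.0
```

Request:
play_rows --translation '[[0,0,0],[0,0,0],[0,0,0],[0,0,0],[0,0,-0.2],[0,0,-0.4],[0,0,-0.7],[0,0,-0.7]]' --twist '[[0,0,0],[0,0,0],[0,0,0],[0,0,0],[0,0,0],[0,0,0],[0,0,0],[0,0,0]]' --gripper '[-0.2,-0.2,-0.2,-0.2,-0.2,-0.2,-0.2,-0.2]'

```text
time: 26.3
tool_pos: [0.4815, -0.2721, 0.2885]
ee_rot: [-3.141, -0.0, 1.548]
wrist_force: [0.8, -0.7, -0.5]
width: 0.0372
finger_force: 0.0
```

```bash
python3 plan.py .595 -.053 .09 54.3
```

```text
t 26.3 pos [ 0.4815 -0.2721  0.2885] rpy [-3.141 -0.     1.548] w 0.0372 ff 0.0
turn 6.0 shift [ 6.1  -0.89 -0.01] q [-0.62  0.15  1.54 -0.    1.46 -0.59]
```

Request:
play_rows --translation '[[0,0,0],[0,0,0],[0,0,0],[0,0,0],[0,0,0],[0,0,0]]' --twist '[[0,0,1],[0,0,1],[0,0,1],[0,0,1],[0,0,1],[0,0,1]]' --gripper '[0.6,0.6,0.6,0.6,0.6,0.6]'

```text
time: 26.9
tool_pos: [0.4817, -0.2722, 0.2883]
ee_rot: [3.141, 0.0, 0.944]
wrist_force: [0.1, -0.6, -1.1]
width: 0.0747
finger_force: 0.0
```

Request:
play_rows --translation '[[0.87,-0.13,0],[0.87,-0.13,0],[0.87,-0.13,0],[0.87,-0.13,0],[0.87,-0.13,0],[0.87,-0.13,0],[0.88,-0.11,0],[0,0,0]]' --twist '[[0,0,0],[0,0,0],[0,0,0],[0,0,0],[0,0,0],[0,0,0],[0,0,0],[0,0,0]]' --gripper '[0.6,0.6,0.6,0.6,0.6,0.6,0.6,0.6]'

```text
time: 27.7
tool_pos: [0.5964, -0.0498, 0.2882]
ee_rot: [3.141, -0.002, 0.953]
wrist_force: [-0.2, 0.1, 0.1]
width: 0.0753
finger_force: 0.0
```

```bash
python3 plan.py .595 -.053 .004 54.3; python3 -c "
from h import *
im=snap('side','s5f.png')
a=cv2.resize(im[130:230,200:300],(400,400));b=cv2.resize(im[110:190,280:360],(400,400))
cv2.imwrite('pics/s5.png',cv2.cvtColor(np.hstack([a,b]),cv2.COLOR_RGB2BGR))"
```

```text
t 27.7 pos [ 0.5964 -0.0498  0.2882] rpy [ 3.141e+00 -2.000e-03  9.530e-01] w 0.0753 ff 0.0
turn 0.05 shift [-0.09  0.02  2.13] q [-0.18  0.24  1.43  0.    1.47  0.44]
```

View pics/s5.png

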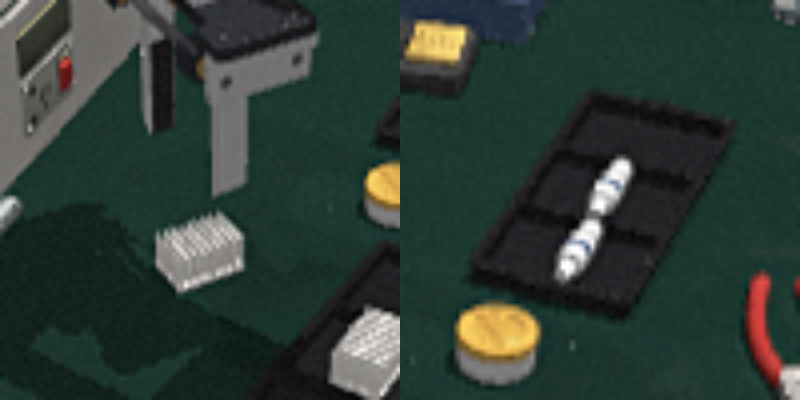

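The attenuator lies in the near end bay of its tray (right panel ~(580,250)), to be checked later from the top. The heatsink is under the gripper (left ~(200,250)), with the fins running across its 34 mm as on the sample.

Request:
play_rows --translation '[[-0.06,0,0.4],[0,0,0.5],[0,0,0.5],[0,0,0.5],[0,0,0.23],[0,0,0],[0,0,0]]' --twist '[[0,0,0],[0,0,0],[0,0,0],[0,0,0],[0,0,0],[0,0,0],[0,0,0]]' --gripper '[0.6,0.6,0.6,0.6,0.6,0.6,0.6]'

```text
time: 28.45
tool_pos: [0.5939, -0.0558, 0.2032]
ee_rot: [3.14, -0.0, 0.947]
wrist_force: [0.1, 0.1, 0.4]
width: 0.0752
finger_force: 0.0
```

Request:
play_rows --translation '[[0,0,0],[0,0,0],[0,0,0],[0,0,0],[0,0,0],[0,0,0],[0,0,0],[0,0,0]]' --twist '[[0,0,0],[0,0,0],[0,0,0],[0,0,0],[0,0,0],[0,0,0],[0,0,0],[0,0,0]]' --gripper '[-1,-1,-1,-1,-1,-1,-1,-1]'

```text
time: 29.25
tool_pos: [0.5937, -0.0552, 0.2023]
ee_rot: [-3.141, -0.0, 0.948]
wrist_force: [0.2, 0.1, 0.7]
width: 0.0337
finger_force: 30.0
```

Request:
play_rows --translation '[[0,0,0],[0,0,-0.4],[0,0,-0.5],[0,0,-0.5],[0,0,-0.5],[0,0,-0.5],[0,0,-0.3],[0,0,0]]' --twist '[[0,0,0],[0,0,0],[0,0,0],[0,0,0],[0,0,0],[0,0,0],[0,0,0],[0,0,0]]' --gripper '[-1,-1,-1,-1,-1,-1,-1,-1]'

```text
time: 30.05
tool_pos: [0.5942, -0.0553, 0.3125]
ee_rot: [3.138, -0.002, 0.948]
wrist_force: [0.2, 0.1, 0.2]
width: 0.0338
finger_force: 30.0
```

```bash
python3 plan.py .4435 -.066 .11 82.3
```

```text
t 30.05 pos [ 0.5942 -0.0553  0.3125] rpy [ 3.138e+00 -2.000e-03  9.480e-01] w 0.0338 ff 30.0
turn -4.89 shift [-0.77 -3.7   0.09] q [-0.19  0.22  1.4  -0.    1.51  0.44]
```

Request:
play_rows --translation '[[0,0,0],[0,0,0],[0,0,0],[0,0,0],[0,0,0]]' --twist '[[0,0,-1],[0,0,-1],[0,0,-1],[0,0,-1],[0,0,-0.89]]' --gripper '[-1,-1,-1,-1,-1]'

```text
time: 30.55
tool_pos: [0.5935, -0.0552, 0.3083]
ee_rot: [-3.139, -0.0, 1.441]
wrist_force: [0.0, -0.7, -0.5]
width: 0.0338
finger_force: 30.0
```

Request:
play_rows --translation '[[-0.15,-0.74,0],[-0.15,-0.74,0],[-0.15,-0.74,0],[-0.15,-0.74,0],[-0.17,-0.74,0],[0,0,0],[0,0,0]]' --twist '[[0,0,0],[0,0,0],[0,0,0],[0,0,0],[0,0,0],[0,0,0],[0,0,0]]' --gripper '[-1,-1,-1,-1,-1,-1,-1]'

```text
time: 31.25
tool_pos: [0.4426, -0.0659, 0.3094]
ee_rot: [-3.141, -0.0, 1.436]
wrist_force: [0.1, -0.6, -0.6]
width: 0.0336
finger_force: 30.0
```

```bash
python3 plan.py .4435 -.066 .0075 82.3
```

```text
t 31.25 pos [ 0.4426 -0.0659  0.3094] rpy [-3.141 -0.     1.436] w 0.0336 ff 30.0
turn -0.0 shift [0.   0.02 2.57] q [-0.27 -0.1   1.75  0.    1.5  -0.14]
```

Lower, release, rise and then move aside to leave a clear top view.

Request:
play_rows --translation '[[0,0.02,0.5],[0,0,0.5],[0,0,0.5],[0,0,0.5],[0,0,0.35],[0,0,0.22],[0,0,0]]' --twist '[[0,0,0],[0,0,0],[0,0,0],[0,0,0],[0,0,0],[0,0,0],[0,0,0]]' --gripper '[-1,-1,-1,-1,-1,-1,-1]'

```text
time: 31.95
tool_pos: [0.4442, -0.066, 0.2062]
ee_rot: [-3.14, -0.0, 1.437]
wrist_force: [0.3, 0.2, -0.4]
width: 0.0338
finger_force: 30.0
```

Request:
play_rows --translation '[[0,0,0],[0,0,0],[0,0,0],[0,0,0],[0,0,-0.2],[0,0,-0.4],[0,0,-0.7],[0,0,-0.9]]' --twist '[[0,0,0],[0,0,0],[0,0,0],[0,0,0],[0,0,0],[0,0,0],[0,0,0],[0,0,0]]' --gripper '[0,0,0,0,0,0,0,0]'

```text
time: 32.75
tool_pos: [0.4431, -0.0659, 0.2956]
ee_rot: [-3.139, -0.0, 1.437]
wrist_force: [0.7, -0.3, -0.4]
width: 0.0468
finger_force: 0.0
```

Request:
play_rows --translation '[[0,0,-0.9],[0,0,-0.9],[-0.9,0,0],[-0.9,0,0],[-0.9,0,0],[-0.9,0,0],[-0.9,0,0],[-0.9,0,0]]' --twist '[[0,0,0],[0,0,0],[0,0,0],[0,0,0],[0,0,0],[0,0,0],[0,0,0],[0,0,0]]' --gripper '[0,0,0,0,0,0,0,0]'

```text
time: 33.55
tool_pos: [0.4143, -0.2814, 0.3685]
ee_rot: [3.14, 0.001, 1.437]
wrist_force: [0.4, 0.4, -0.1]
width: 0.0468
finger_force: 0.0
```

Request:
play_rows --translation '[[-0.9,-0.5,0],[-0.9,-0.5,0],[-0.9,-0.5,0],[-0.9,-0.5,0],[-0.9,-0.5,0],[-0.9,-0.5,0],[0,0,0]]' --twist '[[0,0,0],[0,0,0],[0,0,0],[0,0,0],[0,0,0],[0,0,0],[0,0,0]]' --gripper '[0,0,0,0,0,0,0]'

```text
time: 34.25
tool_pos: [0.2641, -0.4811, 0.3678]
ee_rot: [-3.141, 0.002, 1.431]
wrist_force: [0.7, 0.2, -1.2]
width: 0.0471
finger_force: 0.0
```

Run:
```python
from h import *
im=snap('top','t6f.png'); sd=snap('side','s6f.png')
L=[]
for c in [(.484,.358),(.453,.004),(.480,-.343)]:
    L.append(cv2.resize(ortho(im,'top',.014,c[0]-.12,c[0]+.12,c[1]-.12,c[1]+.12,1100),(266,266)))
r=[cv2.resize(sd[y:y+90,x:x+90],(266,266)) for x,y in[(185,270),(250,180),(280,110)]]
cv2.imwrite('pics/t6.png',cv2.cvtColor(np.vstack([np.hstack(L),np.hstack(r)]),cv2.COLOR_RGB2BGR))
for n in['flux_tin','solder_reel','attenuator']:
    print(n,[(round(d['score'],2),np.round(d['centre'],3)) for d in robot.spot_point(n,'top')[:2]])
```

```text
flux_tin [(0.49, array([ 0.496, -0.167,  0.002]))]
solder_reel [(0.59, array([ 0.464,  0.173, -0.003]))]
attenuator [(0.43, array([ 0.48 , -0.267,  0.001]))]
```

View pics/t6.png

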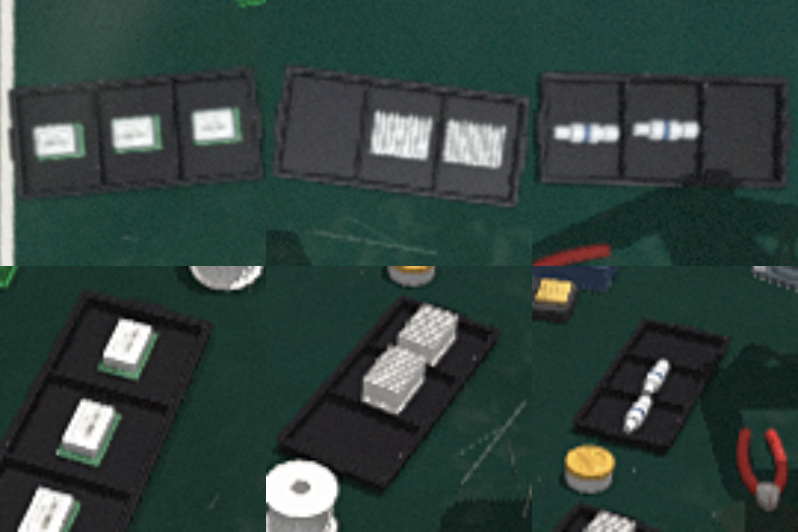

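All four parts lie flat in end bays of their own kind, fins and modules up, the attenuator clear of the divider. The tin and reel have not moved, and the gripper is clear.

```bash
python3 -c "
from bench import robot
print(robot.close_job())"
```

```text
the job is handed in; nothing more can be done
None
```

I handed the job in at about 34 s: both filter modules, the heatsink and the attenuator lie flat in end bays of their matching trays in the final pictures, and the flux tin and solder reel measure within a few mm of their starts; no verdict came back.

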